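# Flag the soft anti-vibration mount

## Task

Three spring mounts for the pump are on the test board, and one has gone soft. With the fingertips press the three round pads one after another, from the robot's left to its right, each down by at least 5 mm, to feel which spring is the softest; then push the yellow tag in front of that mount all the way down. Leave the other two tags up and the bottle, the tin and the remote control where they are, and pick nothing up.

Things in the scene. Friction and masses are not known exactly. Their poses are not given: they have to be found in the camera images.
- board: fixed aluminium test board, 170 mm (its x) by 390 mm (its y) by 12 mm thick, lying on the bench; origin at the centre of its underside, x away from the robot, y to the robot's left, z up; turned up to 0.3 rad about z. Three identical-looking spring mounts stand on it in a row, at x = +35 mm and y = +115, 0 and -115 mm, each with a yellow tag on the robot's side
- seat_left (a point): centre of the top of the left pad (greater y) when not pressed, 62 mm above the bench; fixed to the board, it does not follow the pad down. Each mount is a 54 mm steel foot, a coil spring and a round pad, 44 mm in diameter, with black rubber on top. A pad moves only straight down, 14 mm at most, and springs back
- seat_middle (a point): the same for the middle pad. The three springs differ: about 1 N starts any of them; from there they take about 0.2, 0.45 and 0.9 N per mm, so that 8 mm down takes roughly 2, 4 and 8 N. Which place has which spring changes from run to run and cannot be seen
- seat_right (a point): the same for the right pad (lesser y)
- tag_left (a joint): how far the tag of the left mount has been pushed down, in m: 0 is fully up, 0.014 fully down at its stop; starts between 0 and 0.003. It slides straight down against about 2.5 N of friction and stays where it is left
- tagtop_left (a point): centre of the top face (14 mm along the board's x, 28 mm along its y) of the yellow tag of the left mount, which stands 85 mm from its pad on the robot's side; moves with the tag: 70 mm above the bench when fully up, 56 mm when fully down, still 20 mm above the grey guide cheeks (27 by 36 mm outside)
- tag_middle (a joint): how far the tag of the middle mount has been pushed down, in m: 0 is fully up, 0.014 fully down at its stop; starts between 0 and 0.003. It slides straight down against about 2.5 N of friction and stays where it is left
- tagtop_middle (a point): centre of the top face (14 mm along the board's x, 28 mm along its y) of the yellow tag of the middle mount, which stands 85 mm from its pad on the robot's side; moves with the tag: 70 mm above the bench when fully up, 56 mm when fully down, still 20 mm above the grey guide cheeks (27 by 36 mm outside)
- tag_right (a joint): how far the tag of the right mount has been pushed down, in m: 0 is fully up, 0.014 fully down at its stop; starts between 0 and 0.003. It slides straight down against about 2.5 N of friction and stays where it is left
- tagtop_right (a point): centre of the top face (14 mm along the board's x, 28 mm along its y) of the yellow tag of the right mount, which stands 85 mm from its pad on the robot's side; moves with the tag: 70 mm above the bench when fully up, 56 mm when fully down, still 20 mm above the grey guide cheeks (27 by 36 mm outside)
- amber_bottle: loose small amber bottle with blue cap, 48 mm diameter, 92 mm tall with the cap, left of the board; origin at the centre of its underside
- nut_tin: loose white jar with steel lid, 52 mm diameter, 45 mm tall with the lid, beyond the board; origin at the centre of its underside
- remote: loose white remote control lying flat, 46 by 130 by 18 mm, right of the board; origin at the centre of its underside
There are look-alikes about, which are no part of the job. Of the things shaped like the amber_bottle, the amber one is meant.

How it is judged:
On the way, in this order (a step that is already met when the one before it is completed fails the run):
1. the left pad is pressed down (3.5 mm or more) (((horizontal distance between pad_kelp_c1 and seat_left below 0.03 m and z of pad_kelp_c1 in the frame of seat_left below -0.007 m) or (horizontal distance between pad_moss_c1 and seat_left below 0.03 m and z of pad_moss_c1 in the frame of seat_left below -0.007 m) or (horizontal distance between pad_fern_c1 and seat_left below 0.03 m and z of pad_fern_c1 in the frame of seat_left below -0.007 m))), for 0.05 s.
2. the middle pad is pressed down (3.5 mm or more) (((horizontal distance between pad_kelp_c1 and seat_middle below 0.03 m and z of pad_kelp_c1 in the frame of seat_middle below -0.007 m) or (horizontal distance between pad_moss_c1 and seat_middle below 0.03 m and z of pad_moss_c1 in the frame of seat_middle below -0.007 m) or (horizontal distance between pad_fern_c1 and seat_middle below 0.03 m and z of pad_fern_c1 in the frame of seat_middle below -0.007 m))), for 0.05 s.
3. the right pad is pressed down (3.5 mm or more) (((horizontal distance between pad_kelp_c1 and seat_right below 0.03 m and z of pad_kelp_c1 in the frame of seat_right below -0.007 m) or (horizontal distance between pad_moss_c1 and seat_right below 0.03 m and z of pad_moss_c1 in the frame of seat_right below -0.007 m) or (horizontal distance between pad_fern_c1 and seat_right below 0.03 m and z of pad_fern_c1 in the frame of seat_right below -0.007 m))), for 0.05 s.
4. the tag of the mount with the softest spring is pushed down (((horizontal distance between pad_kelp_c1 and seat_left below 0.03 m and value of joint tag_left above 0.012 m and value of joint each of tag_middle, tag_right below 0.006 m) or (horizontal distance between pad_kelp_c1 and seat_middle below 0.03 m and value of joint tag_middle above 0.012 m and value of joint each of tag_left, tag_right below 0.006 m) or (horizontal distance between pad_kelp_c1 and seat_right below 0.03 m and value of joint tag_right above 0.012 m and value of joint each of tag_left, tag_middle below 0.006 m))), for 0.1 s.
At the end, for the whole second after the job is handed in: The tag of the softest mount is down by more than 12 of its 14 mm, the other two tags are down by less than 6 mm, and the bottle, tin and remote stand still within 20 mm of where they began (((horizontal distance between pad_kelp_c1 and seat_left below 0.03 m and value of joint tag_left above 0.012 m and value of joint each of tag_middle, tag_right below 0.006 m) or (horizontal distance between pad_kelp_c1 and seat_middle below 0.03 m and value of joint tag_middle above 0.012 m and value of joint each of tag_left, tag_right below 0.006 m) or (horizontal distance between pad_kelp_c1 and seat_right below 0.03 m and value of joint tag_right above 0.012 m and value of joint each of tag_left, tag_middle below 0.006 m)) and distance of each of amber_bottle, nut_tin, remote from where it was at the start of the episode below 0.02 m and linear speed of each of amber_bottle, nut_tin, remote below 0.02 m/s); the robot touches nothing.
It fails at once if the tag of a mount that is not the softest is pushed down (6 mm or more) ((not (horizontal distance between pad_kelp_c1 and seat_left below 0.03 m) and value of joint tag_left above 0.006 m) or (not (horizontal distance between pad_kelp_c1 and seat_middle below 0.03 m) and value of joint tag_middle above 0.006 m) or (not (horizontal distance between pad_kelp_c1 and seat_right below 0.03 m) and value of joint tag_right above 0.006 m)).
It fails at once if the bottle, the tin or the remote control is moved by 20 mm or more, or lifted (distance of any of amber_bottle, nut_tin, remote from where it was at the start of the episode above 0.02 m).
It also fails if it takes over 51 s, if anything falls off the work surface, if the arm or the gripper's body presses on something with over 40 N, if the wrist force passes 120 N, or if a joint passes its speed limit or range.

## Robot

A 7-joint arm with a two-finger parallel gripper is mounted at the origin on the work surface. World frame = base frame: x ahead of the robot, y to its left, z up, the work surface at z = 0. Lengths are in m, angles in rad, forces in N, time in s.
With the tool pointing down it reaches from about 0.4 to 0.85 m from the base axis. Payload 10.4 kg.
Tool frame: the origin (TCP) lies at the very end of the fingers, on their centre line; the grasp point (between the pads) lies 19 mm behind it (ctrl.grip_depth is the distance from the TCP to the grasp point, in m); z points along the fingers, y is the direction in which the jaws open and shut (so a half turn about z gives the same grasp; the last joint's range is limited). The gripper opens to 87 mm and grips with 3 to 60 N. Pads are 19 mm wide; open, the fingers measure 117 mm over their backs; the gripper's body (75 mm by 190 mm) begins 51 mm behind the grasp point.
Start: joints at [-1.233, 0.332, -0.065, 1.46, 0.022, 1.35, -0.088], TCP at [0.221, 0.585, 0.223] pointing down, gripper open.
Joint ranges: [-2.6, 2.6], [-0.5, 2.12], [-1.47, 1.34], [0.16, 2.42], [-1.27, 4.41], [0.06, 2.06], [-2.6, 2.6]. Speed limits (rad/s): [2.22, 2.22, 2.79, 2.79, 3.14, 3.14, 3.14].

## Interface

Orientations are given as [roll, pitch, yaw] about the fixed x, y, z axes, in that order (R = Rz(yaw) Ry(pitch) Rx(roll)).
In Python, from workcell import read_state, cams, ctrl, search_frame, masks_of gives the robot as it stands.
- The arm moves only by the shell command python3 -m handwheel 'ROWS' [FORCE]. ROWS is JSON, a list of rows, each a list of 7 numbers: the turn, a rotation vector about the tool's x, y, z in rad, then the shift along the tool's x, y, z in cm, then the finger opening in cm, from 0 to 8.7. A call has 1 to 20 rows; each row shifts and turns the commanded pose from where the row before left it, along the tool's axes as they then stand; what a row does not reach is not made up. A row lasts 1/8 s, in which the tool goes at most 62.5 mm and 10.7 degrees, less where a joint would pass 70% of its speed; a pose out of reach is approached as far as the arm can. A call is refused whole if a number of a shift passes 6.25 or a number of a turn 0.188, either way. A call with a gripper value outside its range is refused whole. The fingers move at their own pace and stop on an object; FORCE is the grip in N (left out, the last holds). Time passes only in rows, so rows that do not move let the fingers close. It gives the time, the measured TCP pose, the force and the opening at its end, in the units of the state.
- read_state(): the state, without advancing time (a new reading comes with each control period).
- cams.grab_frame(name): name is "scene" or "top"; returns a dict with "image" (400x640x3 uint8, red, green, blue), "mtx" (3x3 intrinsics, pixels), "k1" (the pictures are not rectified: a ray, as slopes to the right and down, at radius r is drawn at 1 + k1 r^2 times it, then the intrinsics apply), "world_to_cam" (4x4, takes a point from world to camera coordinates). Camera axes: x right, y down, z forward; pixel columns grow to the right and rows downward; lengths in m; the calibration is good to about 2 mm. A picture is of the moment at which its call begins. There is no depth.
- ctrl.job_done(): hands the job in, once; it reports no verdict.
Trained networks look in the newest picture that a camera, given by its name, has taken for a name from the list of things; names that differ only in an ending like _2 or _b are one class to them, and where a whole thing is asked for, a point or a joint stands for the part that bears it (a point fixed in the world has none). Each returns a list of dicts, best first, with "conf" (0 to 1); they miss things now and then, are a little off and sometimes report something else, mostly with a low value. They report only what shows in the picture. A call takes as long as a camera call. They do not tell look-alikes from the thing itself.
- search_frame(camera, target): "box" ([left, top, width, height] in pixels, round what is visible of it).
- masks_of(camera, target): "mask" (400x640 bool, what is visible of it) and "box" ([left, top, width, height] in pixels, round what is visible of it).
The state is a dict: "time_s": time; "joints": joint angles; "joint_vel": joint speeds; "joint_torque": joint torques, N m; "tool_pos": TCP position; "tool_rot": TCP orientation; "force": force on the tool from outside, world axes, zero at the start; "moment": the same for the moment, N m; "width": finger opening in m.
Only numpy, scipy, OpenCV 4.12 (cv2) and the standard library are available. Lean on these libraries where they do the work, as an engineer would, in place of code of your own. Each camera call takes 0.05 s, during which the arm holds its last target. There are 200 camera calls.

## Working session

There is one attempt and no reset: what is moved stays moved. The work goes in short steps, Python scripts to look and compute and a shell command to move; the robot and the scene stay as the last step left them, time stands still between calls to the robot, and variables do not carry over. Pictures are saved under pics/ and viewed, about 8 in all and at most 12, crops included, and the job is handed in when it is done.

```bash
mkdir -p pics
cat > h.py <<'E'
import numpy as np, cv2
from workcell import read_state, cams, ctrl, search_frame, masks_of
def ray(f,uv):
    K=f["mtx"];k=f["k1"];d=(np.array(uv,float)-K[:2,2])/[K[0,0],K[1,1]]
    s=d.copy()
    for _ in range(20): s=d/(1+k*(s@s))
    T=np.array(f["world_to_cam"]);R=T[:3,:3]
    return -R.T@T[:3,3], R.T@np.array([s[0],s[1],1])
def atz(f,uv,z):
    o,d=ray(f,uv);return o+d*(z-o[2])/d[2]
def proj(f,p):
    T=np.array(f["world_to_cam"]);c=T[:3,:3]@p+T[:3,3];s=c[:2]/c[2]
    s=s*(1+f["k1"]*(s@s));return s*[f["mtx"][0,0],f["mtx"][1,1]]+f["mtx"][:2,2]
E
python3 - <<'E'
from h import *
for n in("top","scene"):
    f=cams.grab_frame(n);f["mtx"]=np.array(f["mtx"]);cv2.imwrite(f"pics/{n}0.png",f["image"][:,:,::-1])
    print(n,ray(f,(320,200))[0])
    for t,z in(("tagtop_left",.069),("seat_left",.062),("amber_bottle",.05),("nut_tin",.045),("remote",.018),("board",.012)):
        for r in masks_of(n,t)[:6]:
            M=cv2.moments(r["mask"].astype(np.uint8));c=(M["m10"]/M["m00"],M["m01"]/M["m00"])
            print(t,round(r["conf"],2),np.round(r["box"]),np.round(c,1),atz(f,c,z).round(3))
s=read_state();print(s["tool_pos"],s["tool_rot"],s["force"],s["time_s"])
E
```

```text
top [0.54704077 0.04591064 0.97005897]
seat_left 0.86 [252. 196. 165.  74.] [333.1 233.2] [0.535 0.009 0.062]
seat_left 0.69 [329. 248.  11.  10.] [335. 253.] [0.489 0.005 0.062]
amber_bottle 0.76 [172. 221.  30.  17.] [187.3 227.2] [0.553 0.35  0.05 ]
amber_bottle 0.75 [217. 247.  23.  27.] [225.8 259.8] [0.475 0.259 0.05 ]
amber_bottle 0.67 [155. 189.  27.  20.] [169.6 198.8] [0.62  0.393 0.05 ]
amber_bottle 0.57 [214. 213.  26.  16.] [225.8 220.5] [0.567 0.259 0.05 ]
nut_tin 0.69 [329. 169.  19.  25.] [336.4 178.4] [ 0.664 -0.002  0.045]
remote 0.8 [434. 200.  53.  29.] [459.  213.1] [ 0.579 -0.301  0.018]
board 0.92 [254. 195. 160.  75.] [333.3 233.2] [0.534 0.006 0.012]
scene [0.95472817 0.56584381 0.97928148]
tagtop_left 0.49 [380. 198.  11.  12.] [386.1 205.5] [0.494 0.13  0.069]
seat_left 0.88 [281. 138. 135. 129.] [349.6 200. ] [0.558 0.062 0.062]
amber_bottle 0.72 [361. 289.  25.  30.] [371.7 301.5] [0.67  0.309 0.05 ]
amber_bottle 0.69 [385. 252.  20.  30.] [394.6 266. ] [0.572 0.269 0.05 ]
amber_bottle 0.67 [412. 280.  26.  26.] [424.8 292.8] [0.557 0.359 0.05 ]
amber_bottle 0.65 [413. 232.  24.  29.] [425.6 247.3] [0.479 0.271 0.05 ]
amber_bottle 0.63 [403. 309.  24.  34.] [414.3 324.7] [0.624 0.403 0.05 ]
nut_tin 0.71 [290. 200.  22.  23.] [300.8 211.3] [0.675 0.013 0.045]
nut_tin 0.53 [282. 140. 130. 124.] [349.7 200. ] [0.55  0.053 0.045]
nut_tin 0.15 [263. 111.  23.  37.] [275.5 131.7] [ 0.592 -0.265  0.045]
remote 0.62 [262. 111.  25.  36.] [275.3 131.3] [ 0.581 -0.291  0.018]
board 0.95 [283. 142. 130. 120.] [349.4 199.7] [0.536 0.034 0.012]
[0.22062872 0.58478664 0.22257882] [ 3.14151323e+00 -4.61547740e-05  2.78080033e+00] [ 0.92167628 -0.65445043  0.00683936] 0.7
```

Run:
```python
import cv2
a=cv2.imread("pics/top0.png")[160:300,140:500];b=cv2.imread("pics/scene0.png")[100:340,250:450]
cv2.imwrite("pics/topc.png",cv2.resize(a,None,fx=2.2,fy=2.2,interpolation=2));cv2.imwrite("pics/scc.png",cv2.resize(b,None,fx=2.5,fy=2.5,interpolation=2))
```

```text
(no output)
```

View pics/topc.png

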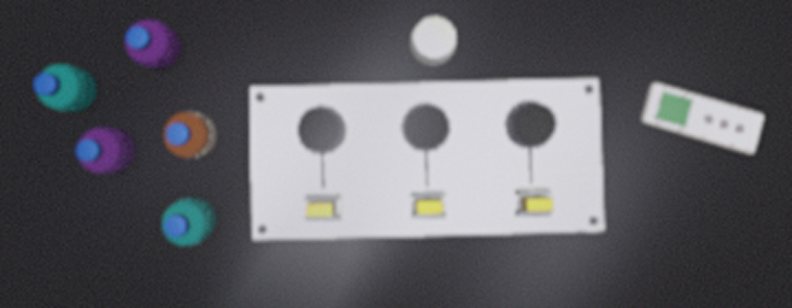

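View pics/scc.png

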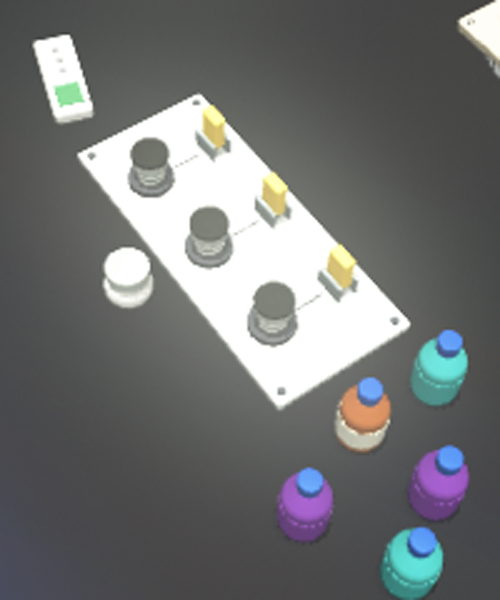

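The top view shows the three pads in a row at about (286, 219), (333, 217) and (381, 216) in full-frame pixels, with the yellow tags below them. The amber bottle is just left of the board. I'll fit the board pose using both cameras.

```bash
cat > fit.py <<'E'
from h import *
from scipy.optimize import least_squares
obs=[]
for n in("top","scene"):
    f=cams.grab_frame(n);f["mtx"]=np.array(f["mtx"]);im=f["image"]
    b=max(masks_of(n,"board"),key=lambda r:r["conf"])
    g=cv2.cvtColor(im,cv2.COLOR_RGB2GRAY)
    m=cv2.dilate(b["mask"].astype(np.uint8),np.ones((9,9)))
    hull=np.zeros_like(m);w=((g>110)&(m>0)).astype(np.uint8)
    w=cv2.morphologyEx(w,cv2.MORPH_OPEN,np.ones((3,3)))
    cs=max(cv2.findContours(w,0,2)[0],key=cv2.contourArea)
    q=cv2.approxPolyN(cv2.convexHull(cs),4,ensure_convex=True).reshape(-1,2).astype(float)
    print(n,"quad",q.round(1).tolist())
    hull=cv2.fillConvexPoly(hull,q.astype(np.int32),1)
    hsv=cv2.cvtColor(im,cv2.COLOR_RGB2HSV)
    y=cv2.inRange(hsv,(20,90,80),(35,255,255))&cv2.dilate(m,np.ones((25,25)))*255
    N,_,st,ce=cv2.connectedComponentsWithStats(y)
    print("yellow",[(st[i].tolist(),ce[i].round(1).tolist()) for i in range(1,N) if st[i][4]>15])
    d=((g<80)&(cv2.erode(hull,np.ones((5,5)))>0)).astype(np.uint8)
    N,_,st,ce=cv2.connectedComponentsWithStats(d)
    pads=[(st[i],ce[i]) for i in range(1,N) if st[i][4]>100]
    print("dark",[(s.tolist(),c.round(1).tolist()) for s,c in pads])
    obs.append((n,f,q,[c for s,c in pads]))
C=np.array([[a*.085,b*.195,.012] for a in(1,-1) for b in(1,-1)]);P=np.array([[.035,y,.062] for y in(.115,0,-.115)])
def W(p,L):
    c,s=np.cos(p[2]),np.sin(p[2]);return L@np.array([[c,s,0],[-s,c,0],[0,0,1]])+[p[0],p[1],0]
def nearest(A,B): return A-B[np.argmin(((A[:,None]-B[None])**2).sum(2),1)]
def res(p,which=(0,1),pads=True):
    r=[]
    for k in which:
        n,f,q,pd=obs[k]
        r.append(nearest(np.array([proj(f,x) for x in W(p,C)]),q).ravel())
        if pads and n=="top" and len(pd)==3: r.append(nearest(np.array([proj(f,x) for x in W(p,P)]),np.array(pd)).ravel())
    return np.concatenate(r)
p0=[.535,.006,0.02]
for a in(dict(which=(0,)),dict(which=(0,),pads=False),dict(which=(1,)),dict()):
    s=least_squares(lambda p:res(p,**a),p0,loss="soft_l1",x_scale=[.01,.01,.01]);print(a,s.x.round(4),res(s.x,**a).round(1))
p=s.x
for y in(.115,0,-.115): print("seat",W(p,np.array([.035,y,.062])).round(4),"tag",W(p,np.array([-.05,y,.07])).round(4))
s=read_state();print(s["tool_pos"],s["tool_rot"][2],s["force"],s["time_s"])
for n,f,q,pd in obs:
    im=f["image"][:,:,::-1].copy()
    im=cv2.resize(im,None,fx=4,fy=4,interpolation=2)
    for L,c in((C,(0,0,255)),(P,(0,255,0)),(P-[.085,0,-.008],(255,0,0))):
        for x in W(p,L):
            u=proj(f,x)*4+1.5;cv2.drawMarker(im,tuple(int(v) for v in u),c,0,9,1)
    u=obs and q.mean(0)*4;x,y=int(u[0]),int(u[1]);cv2.imwrite(f"pics/fit_{n}.png",im[max(y-290,0):y+290,max(x-390,0):x+390])
E
python3 fit.py
```

```text
top quad [[415.0, 266.0], [253.0, 270.0], [253.0, 198.0], [413.0, 194.0]]
yellow [([329, 251, 12, 6, 66], [334.7, 253.5]), ([378, 250, 13, 6, 70], [384.0, 252.4]), ([280, 253, 10, 4, 38], [284.7, 254.6])]
dark [([373, 208, 18, 17, 235], [381.7, 215.9])]
scene quad [[423.0, 225.0], [359.0, 269.0], [273.0, 164.0], [329.0, 136.0]]
yellow [([331, 142, 9, 17, 84], [335.2, 150.7]), ([355, 172, 10, 14, 82], [359.4, 178.5]), ([381, 199, 12, 16, 88], [385.8, 207.5])]
dark []
{'which': (0,)} [0.5371 0.0052 0.0088] [ 0.2  0.8 -0.7  1.5  1.1 -1.3 -0.4 -0.8]
{'which': (0,), 'pads': False} [0.5371 0.0052 0.0088] [ 0.2  0.8 -0.7  1.5  1.1 -1.3 -0.4 -0.8]
{'which': (1,)} [0.5437 0.0095 0.0284] [ 1.7 -4.9  4.9 -0.6 -9.8  4.9 -2.4  2.1]
{} [0.5382 0.0055 0.0142] [-0.1  0.8 -1.   0.6  1.2 -1.4 -0.4 -1.7  1.4 -7.   6.5 -3.  -9.7  3.7
 -0.6  0.4]
seat [0.5716 0.1209 0.062 ] tag [0.4866 0.1197 0.07  ]
seat [0.5732 0.006  0.062 ] tag [0.4882 0.0048 0.07  ]
seat [ 0.5748 -0.109   0.062 ] tag [ 0.4898 -0.1102  0.07  ]
[0.22061801 0.584787   0.22257161] 2.780803015130807 [-0.28112591  0.12438104  0.20918801] 0.9
```

```bash
python3 - <<'E'
s=open('fit.py').read()
a=s.index("C=np.array");b=s.index("p0=")
mid='''
T=lambda L,sc,o:(np.array(L)+.5)/sc-.5+o
obs[0]=("top",obs[0][1],T([[249,86],[599,77],[605,231],[252,240]],2.2,[140,160]),list(T([[322,130],[425.5,127],[530.5,124]],2.2,[140,160])))
obs[1]=("scene",obs[1][1],T([[201,94],[78,156],[281,408],[410,323]],2.5,[250,100]),[])
'''
open('fit2.py','w').write(s[:a]+mid+s[a:])
E
python3 fit2.py | tail -8
```

```text
{'which': (0,), 'pads': False} [0.5378 0.0053 0.0136] [ 0.1  0.1  0.   0.1 -0.1 -0.  -0.1 -0.2]
{'which': (1,)} [0.5364 0.0095 0.0143] [-0.2 -0.  -0.2 -0.5  1.1  0.6 -0.5 -0.3]
{} [0.5368 0.0069 0.0138] [-0.6  0.5 -0.6  0.5 -0.7  0.4 -0.7  0.2 -2.4 -0.4  0.3 -0.3  2.1 -0.3
 -1.  -0.7 -0.7 -1.   0.4 -0.1 -1.  -0.8]
seat [0.5702 0.1224 0.062 ] tag [0.4852 0.1212 0.07  ]
seat [0.5718 0.0074 0.062 ] tag [0.4868 0.0062 0.07  ]
seat [ 0.5734 -0.1076  0.062 ] tag [ 0.4884 -0.1087  0.07  ]
[0.22060564 0.58478824 0.2225539 ] 2.7808178031374062 [ 0.55257825  0.27967105 -0.04712172] 1.1
```

View pics/fit_top.png

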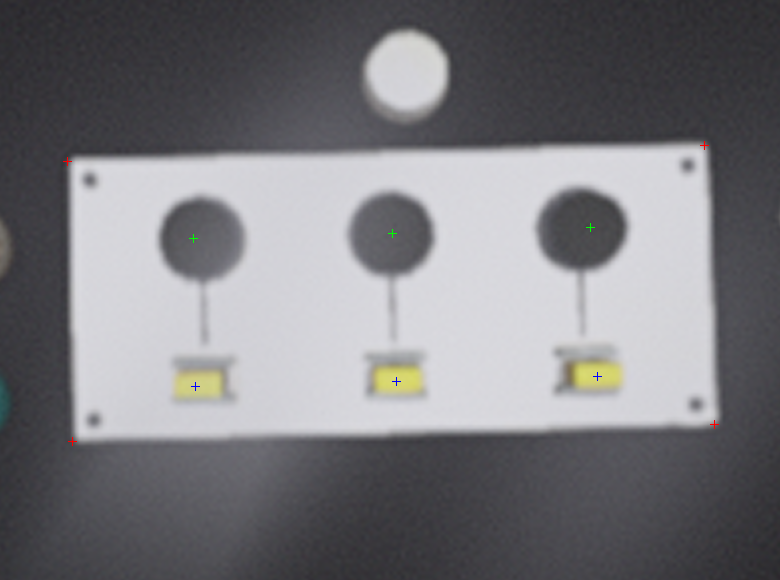

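The fit overlay matches the board: corners line up, and the pad and tag marks sit on their parts within about 2 mm. Next I turn the tool, close the fingers and go above the left pad.

```bash
python3 -m handwheel '[[0,0,-0.125,0,0,0,0],[0,0,-0.125,0,0,0,0],[0,0,-0.125,0,0,0,0],[0,0,0,-2.86,-3.9,0,0],[0,0,0,-2.86,-3.9,0,0],[0,0,0,-2.86,-3.9,0,0],[0,0,0,-2.86,-3.9,0,0],[0,0,0,-2.86,-3.9,0,0],[0,0,0,-2.86,-3.9,0,0],[0,0,0,-2.86,-3.9,0,0],[0,0,0,-2.86,-3.9,0,0],[0,0,0,-2.86,-3.9,0,0],[0,0,0,-2.86,-3.9,0,0],[0,0,0,-2.86,-3.9,0,0],[0,0,0,-2.86,-3.9,0,0],[0,0,0,0,0,0,0],[0,0,0,0,0,0,0]]'
```

```text
time_s: 3.22
tool_pos: [0.5702, 0.1223, 0.2224]
tool_rot: [3.141, -0.0, -3.127]
force: [0.4, -0.9, -0.1]
width: 0.0002
```

```bash
cat > fz.py <<'E'
from h import *
a=[]
for i in range(8): a.append(read_state()); cams.grab_frame("top")
print("z",np.mean([s["tool_pos"] for s in a],0).round(4),"F",np.mean([s["force"] for s in a],0).round(2),"sd",np.std([s["force"][2] for s in a]).round(2),a[-1]["time_s"])
E
python3 -m handwheel '[[0,0,0,0,0,4,0],[0,0,0,0,0,4,0],[0,0,0,0,0,4,0],[0,0,0,0,0,2,0],[0,0,0,0,0,1,0],[0,0,0,0,0,0,0],[0,0,0,0,0,0,0]]'; python3 fz.py
python3 -m handwheel '[[0,0,0,0,0,0.5,0],[0,0,0,0,0,0.5,0],[0,0,0,0,0,0.4,0],[0,0,0,0,0,0.4,0],[0,0,0,0,0,0,0],[0,0,0,0,0,0,0]]'; python3 fz.py
```

```text
time_s: 4.1
tool_pos: [0.571, 0.1223, 0.0737]
tool_rot: [3.141, 0.002, -3.127]
force: [0.1, 0.6, 0.7]
width: 0.0006
z [0.5708 0.1219 0.0733] F [ 0.09 -0.03  0.14] sd 0.4 4.45
time_s: 5.25
tool_pos: [0.5703, 0.1217, 0.0546]
tool_rot: [3.142, -0.0, -3.127]
force: [-2.0, 0.1, 1.1]
width: 0.0002
z [0.5704 0.1217 0.0546] F [-1.75 -0.23  2.11] sd 0.45 5.6
```

```bash
python3 -m handwheel '[[0,0,0,0,0,0.2,0],[0,0,0,0,0,0.1,0],[0,0,0,0,0,0,0],[0,0,0,0,0,0,0]]'; python3 fz.py
python3 -m handwheel '[[0,0,0,0,0,-2,0],[0,0,0,0,0,-1.2,0],[0,0,0,0,-4,0,0],[0,0,0,0,-4,0,0],[0,0,0,0,-3.5,0,0],[0,0,0,0,0,1,0],[0,0,0,0,0,0,0],[0,0,0,0,0,0,0]]'; python3 fz.py
python3 -m handwheel '[[0,0,0,0,0,0.5,0],[0,0,0,0,0,0.5,0],[0,0,0,0,0,0.4,0],[0,0,0,0,0,0.4,0],[0,0,0,0,0,0,0],[0,0,0,0,0,0,0]]'; python3 fz.py
```

```text
time_s: 6.15
tool_pos: [0.5706, 0.1218, 0.0516]
tool_rot: [3.141, 0.0, -3.127]
force: [-0.0, 0.1, 3.4]
width: 0.0004
z [0.5706 0.1218 0.0516] F [-0.53 -0.07  2.76] sd 0.37 6.5
time_s: 7.55
tool_pos: [0.572, 0.0081, 0.0734]
tool_rot: [3.141, -0.0, -3.126]
force: [-0.7, -0.1, 0.1]
width: 0.0004
z [0.5722 0.0075 0.0736] F [ 0.3  -0.04 -0.21] sd 0.37 7.9
time_s: 8.7
tool_pos: [0.572, 0.0067, 0.0557]
tool_rot: [3.141, -0.0, -3.127]
force: [-2.9, -0.6, 6.8]
width: 0.0003
z [0.572  0.0067 0.0558] F [-3.22 -0.11  6.44] sd 0.28 9.05
```

```bash
python3 -m handwheel '[[0,0,0,0,0,-2,0],[0,0,0,0,0,-0.9,0],[0,0,0,0,-4,0,0],[0,0,0,0,-4,0,0],[0,0,0,0,-3.5,0,0],[0,0,0,0,0,1,0],[0,0,0,0,0,0,0],[0,0,0,0,0,0,0]]'; python3 fz.py
python3 -m handwheel '[[0,0,0,0,0,0.5,0],[0,0,0,0,0,0.5,0],[0,0,0,0,0,0.4,0],[0,0,0,0,0,0.4,0],[0,0,0,0,0,0,0],[0,0,0,0,0,0,0]]'; python3 fz.py
```

```text
time_s: 10.1
tool_pos: [0.5738, -0.1068, 0.0743]
tool_rot: [3.141, -0.0, -3.126]
force: [-0.3, 0.2, 0.1]
width: 0.0005
z [ 0.5739 -0.1075  0.0746] F [-0.42 -0.15 -0.04] sd 0.43 10.45
time_s: 11.25
tool_pos: [0.5736, -0.1082, 0.0566]
tool_rot: [3.141, -0.0, -3.127]
force: [-2.8, 1.0, 3.3]
width: 0.0005
z [ 0.5736 -0.1083  0.0566] F [-2.27  0.75  3.51] sd 0.43 11.6
```

Forces fit the three springs: left 2.8 N at 10.4 mm (soft), middle 6.4 N at 6.2 mm (stiff), right 3.5 N at 5.4 mm (medium). I'll press the right pad slightly deeper to confirm, then go over the left tag.

```bash
python3 -m handwheel '[[0,0,0,0,0,0.2,0],[0,0,0,0,0,0.1,0],[0,0,0,0,0,0,0],[0,0,0,0,0,0,0]]'; python3 fz.py
python3 -m handwheel '[[0,0,0,0,0,-3,0],[0,0,0,0,0,-2.5,0],[0,0,0,1.4,3.8,0,0],[0,0,0,1.4,3.8,0,0],[0,0,0,1.4,3.8,0,0],[0,0,0,1.4,3.8,0,0],[0,0,0,1.4,3.8,0,0],[0,0,0,1.5,4,0,0],[0,0,0,0,0,0,0],[0,0,0,0,0,2,0],[0,0,0,0,0,0,0],[0,0,0,0,0,0,0]]'; python3 fz.py
python3 - <<'E'
from h import *
im=cams.grab_frame("scene")["image"][100:340,250:450,::-1]
cv2.imwrite("pics/tagpre.png",cv2.resize(im,None,fx=2.5,fy=2.5,interpolation=2))
E
```

```text
time_s: 12.15
tool_pos: [0.5738, -0.1083, 0.0536]
tool_rot: [3.142, 0.0, -3.127]
force: [-0.9, 0.1, 4.3]
width: 0.0006
z [ 0.5738 -0.1083  0.0536] F [-1.44  0.23  4.25] sd 0.44 12.5
time_s: 14.05
tool_pos: [0.4858, 0.12, 0.0889]
tool_rot: [-3.142, 0.0, -3.128]
force: [-0.3, 0.9, 0.8]
width: 0.0002
z [0.4858 0.1203 0.089 ] F [ 0.27  0.06 -0.14] sd 0.42 14.4
```

View pics/tagpre.png

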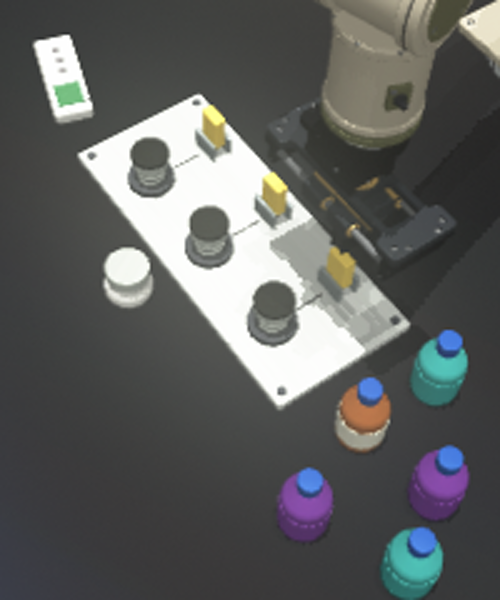

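The left tag is still up. The gripper is above and behind it, but the fingertips are hard to make out, so I'll check with projections and a closer crop.

Run:
```python
from h import *
for n in("scene","top"):
    f=cams.grab_frame(n);f["mtx"]=np.array(f["mtx"])
    im=cv2.resize(f["image"][:,:,::-1],None,fx=6,fy=6,interpolation=2)
    for z,c in((.089,(0,0,255)),(.159,(0,255,0)),(.068,(255,0,0))):
        u=proj(f,np.array([.4858,.1203,z]));print(n,z,u.round(1));cv2.drawMarker(im,tuple(int(v) for v in u*6+2.5),c,0,14,1)
    x,y=(u*6).astype(int);im=im[max(y-350,0):y+200,max(0,x-200):x+200];cv2.imwrite(f"pics/z_{n}.png",im)
a,b=[cv2.imread(f"pics/z_{n}.png") for n in("scene","top")];h=min(a.shape[0],b.shape[0])
cv2.imwrite("pics/zz.png",np.hstack([a[:h],b[:h]]))
```

```text
scene 0.089 [387.  196.8]
scene 0.159 [390.3 179.6]
scene 0.068 [386.1 201.5]
top 0.089 [283.9 255.9]
top 0.159 [281.1 258.3]
top 0.068 [284.7 255.2]
```

View pics/zz.png

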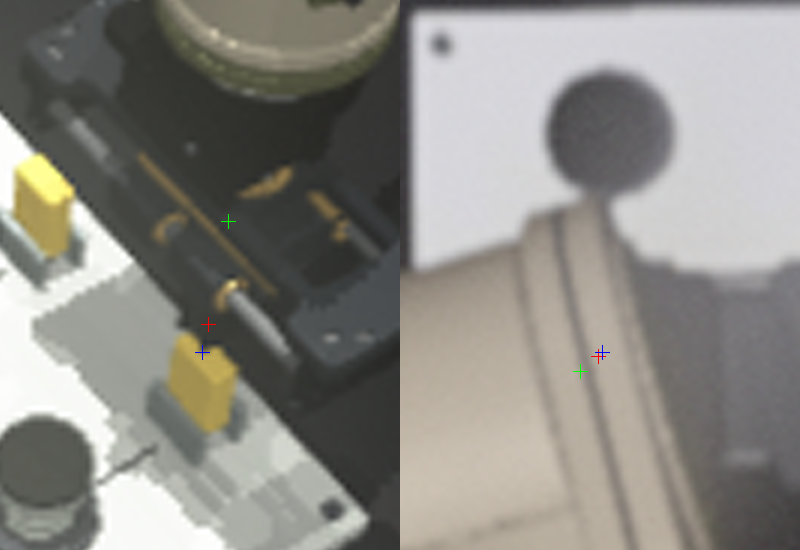

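The fingertips (dark on dark) are just above the left tag, within 2 mm of its projected centre. I'll push it down now.

```bash
python3 -m handwheel '[[0,0,0,0,0,1,0],[0,0,0,0,0,0.6,0],[0,0,0,0,0,0.5,0],[0,0,0,0,0,0.4,0],[0,0,0,0,0,0.4,0],[0,0,0,0,0,0.3,0],[0,0,0,0,0,0,0],[0,0,0,0,0,0,0]]'; python3 fz.py
```

```text
time_s: 15.6
tool_pos: [0.4856, 0.1206, 0.0565]
tool_rot: [3.141, 0.0, -3.127]
force: [-0.2, 0.1, 0.1]
width: 0.0003
z [0.4855 0.1206 0.0565] F [ 0.06 -0.17  0.19] sd 0.46 15.95
```

```bash
python3 -m handwheel '[[0,0,0,0,0,0.1,0],[0,0,0,0,0,0.1,0],[0,0,0,0,0,0,0],[0,0,0,0,0,0,0]]'; python3 fz.py
```

```text
time_s: 16.5
tool_pos: [0.4859, 0.1207, 0.0561]
tool_rot: [3.141, 0.001, -3.128]
force: [-7.9, -1.9, 19.3]
width: 0.0005
z [0.4859 0.1207 0.0561] F [-7.1  -2.45 19.3 ] sd 0.44 16.85
```

Now at the stop: z 0.0561 with 19 N. I'll back off, retreat and look.

```bash
python3 -m handwheel '[[0,0,0,0,0,-2,0],[0,0,0,0,0,-4,0],[0,0,0,0,0,-5,0],[0,0,0,0,0,-5,0],[0,0,0,4,4,0,0],[0,0,0,2,5,0,0],[0,0,0,0,5,0,0],[0,0,0,0,5,0,0],[0,0,0,0,5,0,0],[0,0,0,0,5,0,0],[0,0,0,0,0,0,0],[0,0,0,0,0,0,0]]'; python3 fz.py
python3 - <<'E'
from h import *
t=cams.grab_frame("top")["image"];s=cams.grab_frame("scene")["image"]
a=cv2.imread("pics/scene0.png")[100:340,250:450];b=s[100:340,250:450,::-1]
cv2.imwrite("pics/end.png",cv2.resize(np.hstack([a,b]),None,fx=2,fy=2,interpolation=2))
for n,im in(("top",t),("scene",s)):
    o=cv2.imread(f"pics/{n}0.png")[:,:,::-1]
    for nm in("nut_tin","remote","amber_bottle"):
        print(n,nm,[np.round(r["box"]).tolist() for r in search_frame(n,nm)[:5]])
E
```

```text
time_s: 18.4
tool_pos: [0.4216, 0.409, 0.2142]
tool_rot: [-3.141, -0.0, -3.128]
force: [-0.5, -1.0, -0.2]
width: 0.0005
z [0.4218 0.4087 0.2147] F [-0.13 -0.21 -0.03] sd 0.6 18.75
top nut_tin [[330.0, 168.0, 16.0, 21.0]]
top remote [[435.0, 198.0, 51.0, 31.0]]
top amber_bottle [[210.0, 210.0, 28.0, 18.0], [212.0, 249.0, 26.0, 24.0], [173.0, 219.0, 29.0, 17.0], [194.0, 170.0, 28.0, 23.0], [155.0, 192.0, 27.0, 20.0]]
scene nut_tin [[291.0, 200.0, 23.0, 23.0]]
scene remote [[266.0, 113.0, 21.0, 33.0]]
scene amber_bottle [[387.0, 253.0, 20.0, 29.0], [417.0, 278.0, 21.0, 31.0], [415.0, 235.0, 22.0, 29.0], [282.0, 143.0, 133.0, 121.0], [404.0, 312.0, 23.0, 30.0]]
```

View pics/end.png

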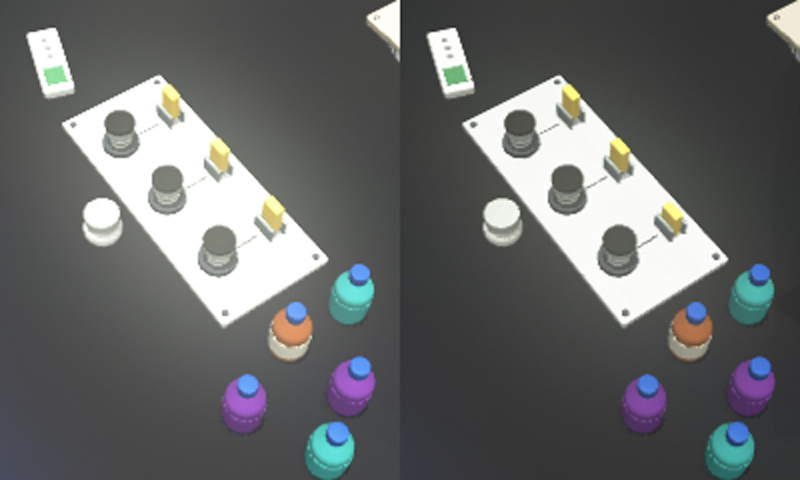

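In the before/after pair, the left tag (right half, at about (670, 218)) is clearly lower. The other two tags and all loose things are unchanged.

```bash
python3 -c "from workcell import ctrl; print(ctrl.job_done())"
```

```text
the job is handed in; nothing more can be done
None
```

I found the left mount to be the softest, pushed its tag down to the stop, and handed the job in at about 19 s.

| Pad (in pressing order) | Pressed down by | Force | Spring |
|---|---|---|---|
| Left | 10.4 mm | 2.8 N | soft |
| Middle | 6.2 mm | 6.4 N | stiff |
| Right | 8.4 mm | 4.25 N | medium |

All three forces are within about 0.5 N of the values given for the springs.

- **Left tag:** the tip stopped at 56.1 mm with 19 N on it, and the tag should be at 56 mm when fully down.
- **Other tags and loose things:** in the last before/after picture the other two tags are still up. The bottle, tin and remote stand where they began, and the arm is clear.
- **Disagreements:** the two cameras differed by about 4 mm on where the board is, which was within the pressing margin. The automatic corner finder failed in the scene view, so I read the corners off the pictures by hand. The side force while pressing was up to 3 N on the pads and 7 N on the tag at its stop, with no visible effect.

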